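# Close the cocktail shaker, then take off only its cap

## Robot

A 7-joint arm with a two-finger parallel gripper is mounted at the origin on a cart in front of the work surface, level with it; the furniture and walls round the work are solid. World frame = base frame: x ahead of the robot, y to its left, z up, the work surface at z = 0. Lengths are in m, angles in rad, forces in N, time in s.
With the tool pointing down it reaches from about 0.4 to 0.85 m from the base axis. Payload 10.4 kg.
Tool frame: the origin (TCP) lies on the centre line of the jaws, within the pads' length; the fingertips stand 11 mm ahead of it and the grasp point (between the pads) lies 8 mm behind it (tip_reach is the distance from the TCP to the fingertips, in m); z points along the fingers, y is the line along which they close (so a half turn about z gives the same grasp; the last joint's range is limited). The gripper opens to 85 mm and grips with 20 to 120 N. Pads are 22 mm wide; open, the fingers measure 114 mm over their backs; the gripper's body (76 mm by 85 mm) begins 54 mm behind the grasp point. The pads swing forward as they close: fully open they stand 13 mm farther back than shut.
Start: joints at [-1.189, 0.332, -0.065, 1.46, 0.022, 1.35, -0.088], TCP at [0.246, 0.575, 0.242] pointing down, gripper open.
Joint ranges: [-2.6, 2.6], [-0.5, 2.12], [-1.47, 1.34], [0.16, 2.42], [-1.27, 4.41], [0.06, 2.06], [-2.6, 2.6]. Speed limits (rad/s): [2.22, 2.22, 2.79, 2.79, 3.14, 3.14, 3.14].

## Interface

Orientations are given as a unit quaternion [x, y, z, w].
In Python, from workcell import get_obs, camera, hand_in, tip_reach gives the robot as it stands. The module is installed in compiled form; this text tells all that it offers.
- The arm moves only by the tool move_arm, never from a script. Its argument "plan" is a list of rows, each an object with "delta_pos": the shift along the tool's x, y, z in m, a list of three; "turn": the turn, a rotation vector about the tool's x, y, z in rad, a list of three; "fingers": the closure, from 0 (fully open) to 1 (shut). A call has 1 to 12 rows; each row is the pose to reach, as a shift and turn from the pose commanded when the call began, along the tool's axes at that moment; what a row does not reach only later rows make up. A row lasts 1/8 s, in which the tool goes at most 62.5 mm and 10.7 degrees, less where a joint would pass 70% of its speed; a pose out of reach is approached as far as the arm can. A call with a gripper value outside its range is refused whole. The fingers move at their own pace and stop on an object; "force" is the grip in N (left out, the last holds). Time passes only in rows, so rows that repeat a pose let the fingers close. It gives the time, the measured TCP pose, the force, the opening and the grip force at its end, in the units of the state.
- get_obs(): the state, without advancing time (a new reading comes with each control period).
- camera(name): name is "scene" or "side" or "wrist"; returns a dict with "color" (480x640x3 uint8, red, green, blue), "range_z" (480x640 float32, m along the optical axis (not along the pixel's ray), 0 where there is no reading), "fx", "fy", "cx", "cy" (pixels), "k1" (the pictures are not rectified: a ray, as slopes to the right and down, at radius r is drawn at 1 + k1 r^2 times it, then the intrinsics apply), "R" (3x3) and "t" (3): a world point X has camera coordinates R X + t; the wrist camera has in their place "tool_from_camera" (4x4, takes a point from camera to tool coordinates, whose origin is the TCP and whose axes are the flange's). Camera axes: x right, y down, z forward; pixel columns grow to the right and rows downward; lengths in m; the calibration is good to about 2 mm. A picture is of the moment at which its call begins: read the wrist's pose just before it.
- hand_in(): hands the job in; it is judged then, once.
The state is a dict: "clock": time; "joint_pos": joint angles; "joint_velocities": joint speeds; "tau": joint torques, N m; "position": TCP position; "ee_rot": TCP orientation; "ft_force": force on the tool from outside, world axes, zero at the start; "torque": the same for the moment, N m; "grip_width": opening from 0.0 (shut) to 1.0 (fully open); "grasp_force": force on a finger pad.
Only numpy, scipy, OpenCV 4.12 (cv2) and the standard library are available. Lean on these libraries where they do the work, as an engineer would, in place of code of your own. Each camera call takes 0.05 s, during which the arm holds its last target. There are 200 camera calls.

## Task

The cocktail shaker's strainer top has been washed and stands in the drying tray with its small copper cap snapped onto it. Take it out by the cap without disturbing the other washing-up, set it upright in the mouth of the steel shaker tin and press it fully home until it snaps in with its flange on the rim, with the cap still on. Then pull the cap alone straight up off the strainer, ready to pour, leaving the strainer fully seated and the tin standing where it was, and finish still holding the cap in the air, right way up, about 10 cm clear above the strainer.

Things in the scene. Friction and masses are not known exactly. Their poses are not given: they have to be found in the camera images.
- cap: Copper-coloured cap (outer lid), upright cylinder 45 mm across, 38 mm high, closed on top, open below, 0.05 kg; grip it by its sides. Origin: centre of its open lower edge, z up; at the start 48 mm above the strainer's origin. Sprung nubs inside snap under the strainer's neck bead: about 1 mm of play, then a straight pull of 4 to 5 N takes it off; carried by it, the strainer hangs safely.
- strainer: Polished steel strainer top (inner lid), round, 67 mm high, 0.11 kg. Origin: centre of its underside, z up. From below: skirt 18 mm high, 67 mm across at its lower edge, with a snap bead 74 mm across; flange 85 mm across at 18 to 22 mm; dome up to a ledge at 48 mm on which the cap stands; neck with a bead and pierced plate, top at 67 mm, inside the cap at the start.
- tin: Open steel shaker tin, 0.9 kg, standing loose and upright: 125 mm high, mouth 77 mm wide inside, 85 mm outside. Origin: centre of its underside, z up. Six sprung nubs in its mouth snap over the strainer's skirt bead: press straight down with 10 to 13 N. When home the flange lies on the rim, the strainer's origin 107 mm above the tin's; about 13 N would pull it out again.
- tray: Grey plastic drying tray, fixed, 200 mm (its x) by 330 mm (its y), rim 38 mm high; floor 4 mm above the worktop. Origin: centre of its underside. The capped strainer, tumbler and mug stand in a row along its y, about 105 mm apart, in any order; cutlery lies along its near side. Left of the worktop a high wall (face at y = +0.36, from x = 0.26 on) bars the way in from the side.
- tumbler: Clear drinking glass, 76 mm across, 86 mm high, standing in the tray. Origin: centre of its underside.
- mug: White mug with dark stripes, 86 mm across, 116 mm over the handle, 90 mm high, standing in the tray. Origin: centre of its outline at its underside; the handle points along its -y.
- fork: Steel fork, 204 mm long, lying in the tray. Origin: its middle, at its underside.
- teaspoon: Steel teaspoon, 130 mm long, lying in the tray. Origin: its middle, at its underside.

How it is judged:
On the way, in this order (a step that is already met when the one before it is completed fails the run):
1. the strainer, with its cap still on, is lifted out of the tray (height (world z) of strainer above 0.06 m and z of cap in the frame of strainer between 0.044 and 0.0515 m and distance between cap and strainer below 0.0525 m and contact force between the fingers and anything else above 0.5 N), for 0.2 s.
2. the strainer is fully home in the tin's mouth, its cap still on (z of strainer in the frame of tin between 0.104 and 0.1095 m and horizontal distance between strainer and tin below 0.006 m and angle between the z axis of strainer and the z axis of tin, either way round below 0.08 rad and z of cap in the frame of strainer between 0.044 and 0.0515 m and distance between cap and strainer below 0.0525 m and angle between tin's own z axis and vertical below 0.08 rad), for 0.2 s.
At the end, for the whole second after the job is handed in: Strainer home in the upright tin (origin 104 to 109.5 mm above the tin's, within 6 mm and 0.08 rad of its axis); tin within 40 mm of its start; cap held still by the fingers alone, right way up (0.4 rad), its origin over 110 mm above the strainer's and within 80 mm sideways (z of strainer in the frame of tin between 0.104 and 0.1095 m and horizontal distance between strainer and tin below 0.006 m and angle between the z axis of strainer and the z axis of tin, either way round below 0.08 rad and angle between tin's own z axis and vertical below 0.08 rad and height (world z) of tin below 0.006 m and distance of tin from where it was at the start of the episode below 0.04 m and z of cap in the frame of strainer above 0.11 m and contact force between the fingers and cap above 1 N and contact force between each of cap, the fingers and strainer below 0.1 N and horizontal distance between cap and strainer below 0.08 m and angle between cap's own z axis and vertical below 0.4 rad and linear speed of each of cap, strainer below 0.03 m/s); the arm keeps its last pose, push and grip.
It fails at once if the cap comes off the strainer, or is off it, while the strainer is not fully home in the tin (the strainer is disturbed) (distance between cap and strainer above 0.058 m and not (z of strainer in the frame of tin between 0.104 and 0.1095 m and horizontal distance between strainer and tin below 0.006 m and angle between the z axis of strainer and the z axis of tin, either way round below 0.08 rad)).
It fails at once if the tin is tipped (angle between tin's own z axis and vertical above 0.25 rad).
It fails at once if the other washing-up in the tray is shifted by more than 40 mm (distance of any of tumbler, mug, fork, teaspoon from where it was at the start of the episode above 0.04 m).
It fails at once if the tumbler or the mug is tipped (angle between any of tumbler, mug's own z axis and vertical above 0.4 rad).
It also fails if it takes over 48 s, if anything falls off the work surface, if the arm or the gripper's body presses on something with over 40 N, if the wrist force passes 120 N, or if a joint passes its speed limit or range.

## Working session

There is one attempt and no reset: what is moved stays moved. The work goes in short steps, Python scripts to look and compute and a tool call to move; the robot and the scene stay as the last step left them, time stands still between calls to the robot, and variables do not carry over. Pictures are saved under pics/ and viewed, at most 10 in all, crops included, and the job is handed in when it is done.

Besides the shell and the picture viewer there is one more tool, called after "Call:" in YAML: its name, and indented under it one key for each argument. move_arm: Moves the arm, as the interface text tells. Its arguments: {"type":"object","properties":{"plan":{"type":"array","items":{"type":"object","properties":{"delta_pos":{"type":"array","items":{"type":"number"}},"turn":{"type":"array","items":{"type":"number"}},"fingers":{"type":"number"}}}},"force":{"type":"number"}},"required":["plan"]}

```bash
mkdir -p pics; ls; cat > h.py <<'E'
import numpy as np, cv2
from workcell import get_obs, camera, hand_in, tip_reach
from scipy.spatial.transform import Rotation as Ro
def save(n,c): cv2.imwrite('pics/'+n,cv2.cvtColor(c,cv2.COLOR_RGB2BGR))
def cloud(c):
    v,u=np.mgrid[0:480,0:640]
    K=np.array([[c['fx'],0,c['cx']],[0,c['fy'],c['cy']],[0,0,1.]])
    # undistort: xd = x(1+k1 r^2)
    p=cv2.undistortPoints(np.stack([u,v],-1).reshape(-1,1,2).astype(float),K,np.array([c['k1'],0,0,0.]))
    p=p.reshape(480,640,2); z=c['range_z']
    P=np.concatenate([p*z[...,None],z[...,None]],-1).astype(float)
    W=(P-c['t'])@c['R'] if 'R' in c else P
    W[z==0]=np.nan
    return W
E
python3 - <<'E'
from h import *
o=get_obs(); print({k:np.round(v,3) for k,v in o.items()}, tip_reach)
for n in('scene','side'):
    c=camera(n); save(n+'0.png',c['color']); np.savez(n+'0.npz',**c)
    print(n,c['k1'],-c['R'].T@c['t'])
E
```

```text
pics
{'clock': np.float64(0.0), 'joint_pos': array([-1.189,  0.333, -0.065,  1.461,  0.022,  1.35 , -0.089]), 'joint_velocities': array([ 0.001,  0.001,  0.   ,  0.001, -0.   ,  0.001, -0.001]), 'tau': array([-0.0000e+00, -6.2545e+01,  4.9000e-02, -3.9160e+01,  1.6000e-02,
        1.0000e-02, -0.0000e+00]), 'position': array([0.246, 0.574, 0.242]), 'ee_rot': array([ 0.201,  0.98 , -0.001, -0.   ]), 'ft_force': array([ 0.521,  0.974, -0.615]), 'torque': array([ 0.016, -0.021,  0.005]), 'grasp_force': np.float64(0.0), 'grip_width': np.float64(1.002)} 0.011
scene -0.16869697525522148 [-0.09682298 -0.48581984  0.53805398]
side -0.163111594944874 [ 0.52393505 -0.83276787  0.71090035]
```

View pics/scene0.png

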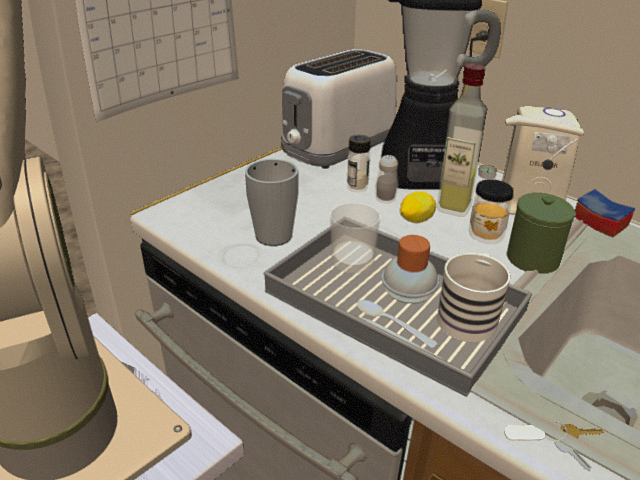

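View pics/side0.png

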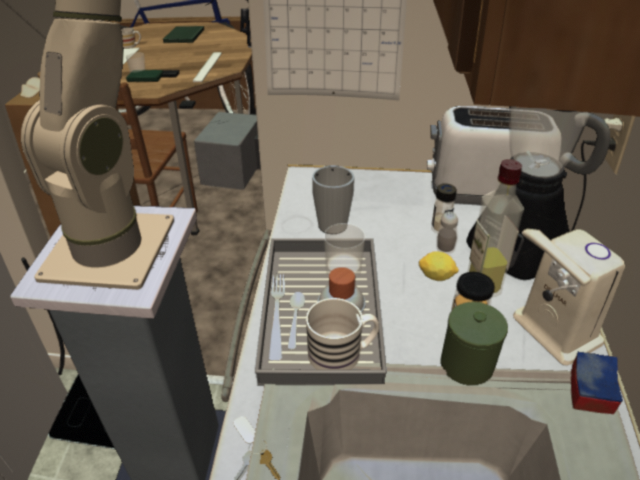

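The scene view shows the grey tin at about (273,200). The tray row runs tumbler (355,235), capped strainer (412,265; cap at 413,252) and mug (473,295). The side view agrees, with the cap at (342,283) and the tin at (333,198). Next I'll measure them.

```bash
cat > m.py <<'E'
from h import *
from scipy.optimize import least_squares
def circ(P,r):
    f=lambda p:np.hypot(P[:,0]-p[0],P[:,1]-p[1])-r
    s=least_squares(f,P[:,:2].mean(0)+[0.01,0.01],loss='soft_l1',f_scale=.002); return s.x,np.sqrt(np.mean(s.fun**2)),len(P)
for n in('scene','side'):
    c=dict(np.load(n+'0.npz')); W=cloud(c); col=c['color'].astype(int)
    b=dict(scene=((395,233,432,272),(240,155,302,250),(440,250,512,335),(262,215,535,385)),side=((326,265,358,300),(310,162,356,232),(300,295,364,368),(255,235,388,388)))[n]
    def box(i): x0,y0,x1,y1=b[i]; return W[y0:y1,x0:x1].reshape(-1,3),col[y0:y1,x0:x1].reshape(-1,3)
    P,C=box(0); m=(C[:,0]>C[:,2]*1.6)&(C[:,0]>70)&np.isfinite(P[:,0]); P=P[m]; print(n,'cap z',np.percentile(P[:,2],[2,50,98]))
    zt=np.percentile(P[:,2],96); t=P[P[:,2]>zt-.004]; print(' top mean',t.mean(0).round(4),(t.min(0)+t.max(0))/2)
    s=P[(P[:,2]<zt-.006)&(P[:,2]>zt-.036)]; print(' cap side fit',circ(s,.0225))
    P,C=box(1); P=P[np.isfinite(P[:,0])]; r=P[(P[:,2]>.118)&(P[:,2]<.132)]; print(' tin z',np.percentile(P[:,2],[1,99]),circ(r,.0405),(r.min(0)+r.max(0))/2)
    P,C=box(2); P=P[np.isfinite(P[:,0])]; r=P[(P[:,2]>.05)&(P[:,2]<.088)]; print(' mug',circ(r,.043),np.percentile(P[:,2],99))
    P,C=box(3); P=P[np.isfinite(P[:,0])]; r=P[(P[:,2]>.034)&(P[:,2]<.042)]; 
    h=cv2.minAreaRect(r[:,:2].astype(np.float32)); print(' tray rim',h)
    # wall
    q=W.reshape(-1,3); q=q[np.isfinite(q[:,0])&(abs(q[:,1]-.36)<.02)&(q[:,2]>.1)]; print(' wall x,z',np.percentile(q[:,0],[0,1,5,99]) if len(q) else 0,np.percentile(q[:,2],[1,99]) if len(q) else 0)
E
python3 m.py
```

```text
scene cap z [0.05355987 0.08058707 0.08842037]
 top mean [ 0.4923 -0.1404  0.0867] [ 0.49368221 -0.1393846   0.08685308]
 cap side fit (array([ 0.49539507, -0.13836032]), np.float64(0.0009240329831410002), 531)
 tin z [-0.00419715  0.12311968] (array([0.46223231, 0.11514802]), np.float64(0.0014958728662626396), 437) [0.46298578 0.11570347 0.121318  ]
 mug (array([ 0.4879657 , -0.24292872]), np.float64(0.0019490021801522469), 2735) 0.09248113073929798
 tray rim ((0.47023457288742065, -0.1534995436668396), (0.3625420331954956, 0.42495808005332947), 45.176761627197266)
 wall x,z [0.25976917 0.26254565 0.27172636 0.96395695] [0.10332949 0.3768186 ]
side cap z [0.05669179 0.08665374 0.09198351]
 top mean [ 0.4977 -0.1433  0.0898] [ 0.49740831 -0.1434898   0.09036581]
 cap side fit (array([ 0.49803598, -0.13989357]), np.float64(0.001035214069177729), 311)
 tin z [-0.00143847  0.12641133] (array([0.46551715, 0.11305675]), np.float64(0.0017806618064897316), 362) [0.46544999 0.1129959  0.12294642]
 mug (array([ 0.49179705, -0.24558626]), np.float64(0.012169313323796303), 1865) 0.0949114315068604
 tray rim ((0.46294862031936646, -0.1419651359319687), (0.20357780158519745, 0.3359249234199524), 4.131350994110107)
 wall x,z [0.26287212 0.26944169 0.28791249 0.74302337] [0.10412126 0.41039716]
```

Call:
move_arm:
  plan:
    - {"delta_pos": [0, -0.04, -0.03], "turn": [0, 0, 0], "fingers": 1}
    - {"delta_pos": [0, -0.08, -0.06], "turn": [0, 0, 0], "fingers": 1}
    - {"delta_pos": [0, -0.12, -0.1], "turn": [0, 0, 0], "fingers": 1}
    - {"delta_pos": [0, -0.16, -0.14], "turn": [0, 0, 0], "fingers": 1}
    - {"delta_pos": [0, -0.2, -0.18], "turn": [0, 0, 0], "fingers": 1}
    - {"delta_pos": [0, -0.24, -0.22], "turn": [0, 0, 0], "fingers": 1}
    - {"delta_pos": [0, -0.28, -0.25], "turn": [0, 0, 0], "fingers": 1}
    - {"delta_pos": [0, -0.3, -0.26], "turn": [0, 0, 0], "fingers": 1}
    - {"delta_pos": [0, -0.3, -0.26], "turn": [0, 0, 0], "fingers": 1}
  force: 40

```text
clock: 1.23
position: [0.1279, 0.2984, 0.5026]
ee_rot: [0.201, 0.98, 0.001, 0.0]
ft_force: [0.8, 0.9, 0.2]
grip_width: 0.002
grasp_force: 0.0
```

```bash
python3 - <<'E'
from h import *
o=get_obs(); print({k:np.round(v,3) for k,v in o.items()})
c=camera('side'); save('side1.png',c['color'])
E
```

```text
{'clock': np.float64(1.225), 'joint_pos': array([-1.173, -0.323, -0.088,  1.58 , -0.029,  1.881, -0.1  ]), 'joint_velocities': array([-0.003,  0.051,  0.002,  0.02 ,  0.002, -0.026, -0.   ]), 'tau': array([ 6.7000e-02, -1.9052e+01,  2.0300e-01, -3.9396e+01, -4.9000e-02,
        6.1500e-01, -1.1000e-02]), 'position': array([0.128, 0.298, 0.503]), 'ee_rot': array([0.201, 0.98 , 0.001, 0.   ]), 'ft_force': array([0.762, 0.859, 0.22 ]), 'torque': array([ 0.041, -0.022, -0.042]), 'grasp_force': np.float64(0.0), 'grip_width': np.float64(0.002)}
```

View pics/side1.png

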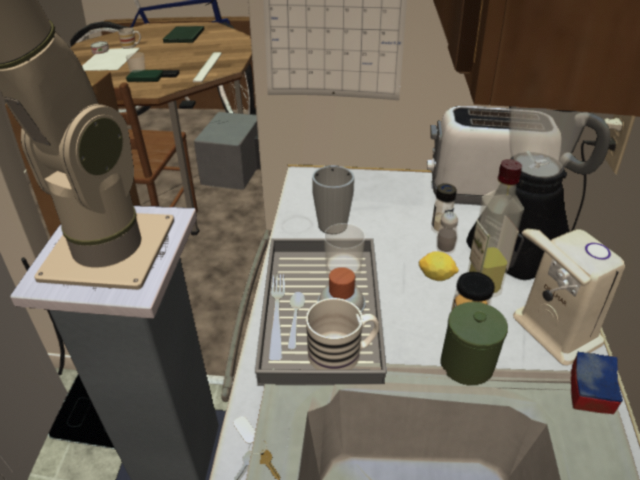

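The arm is clear of the wall. The tray and tin look unchanged in the side view. Next I'll swing past the wall's corner.

Call:
move_arm:
  plan:
    - {"delta_pos": [-0.058, -0.005, 0], "turn": [0, 0, 0.18], "fingers": 1}
    - {"delta_pos": [-0.1145, -0.021, 0], "turn": [0, 0, 0.36], "fingers": 1}
    - {"delta_pos": [-0.167, -0.046, 0], "turn": [0, 0, 0.54], "fingers": 1}
    - {"delta_pos": [-0.214, -0.081, 0], "turn": [0, 0, 0.72], "fingers": 1}
    - {"delta_pos": [-0.2546, -0.123, 0], "turn": [0, 0, 0.9], "fingers": 1}
    - {"delta_pos": [-0.287, -0.172, 0], "turn": [0, 0, 1.08], "fingers": 1}
    - {"delta_pos": [-0.299, -0.197, 0], "turn": [0, 0, 1.166], "fingers": 0}
    - {"delta_pos": [-0.299, -0.197, 0], "turn": [0, 0, 1.166], "fingers": 0}

```text
clock: 2.28
position: [0.3257, -0.001, 0.5015]
ee_rot: [0.708, 0.706, -0.001, -0.0]
ft_force: [-0.7, 0.9, 0.5]
grip_width: 0.42
grasp_force: 0.0
```

```bash
python3 - <<'E'
from h import *
o=get_obs(); print({k:np.round(v,4) for k,v in o.items() if k!='tau'})
R=Ro.from_quat(o['ee_rot']).as_matrix(); print(R.round(4))
print(camera('wrist')['tool_from_camera'].round(3))
print(R.T@(np.array([.4,-.10,.30])-o['position']))
E
```

```text
{'clock': np.float64(2.275), 'joint_pos': array([-0.7397, -0.4068,  0.3685,  1.6018,  0.1521,  1.9194, -0.35  ]), 'joint_velocities': array([-0.0298,  0.0116, -0.0551,  0.0035, -0.0203, -0.0044,  0.0122]), 'position': array([ 0.3257, -0.001 ,  0.5015]), 'ee_rot': array([ 7.082e-01,  7.060e-01, -5.000e-04, -3.000e-04]), 'ft_force': array([-0.6918,  0.9439,  0.4749]), 'torque': array([ 0.035 , -0.0364,  0.0503]), 'grasp_force': np.float64(0.0), 'grip_width': np.float64(0.4199)}
[[ 3.2e-03  1.0e+00 -1.2e-03]
 [ 1.0e+00 -3.2e-03 -4.0e-04]
 [-4.0e-04 -1.2e-03 -1.0e+00]]
[[ 0.    -0.961 -0.276  0.071]
 [ 1.     0.    -0.001  0.   ]
 [ 0.001 -0.276  0.961 -0.133]
 [ 0.     0.     0.     1.   ]]
[-0.09866124  0.07487561  0.20148562]
```

Call:
move_arm:
  plan:
    - {"delta_pos": [-0.02, 0.03, 0.03], "turn": [0, 0, 0], "fingers": 0}
    - {"delta_pos": [-0.045, 0.06, 0.065], "turn": [0, 0, 0], "fingers": 0}
    - {"delta_pos": [-0.07, 0.09, 0.1], "turn": [0, 0, 0], "fingers": 0}
    - {"delta_pos": [-0.095, 0.12, 0.14], "turn": [0, 0, 0], "fingers": 0}
    - {"delta_pos": [-0.115, 0.145, 0.18], "turn": [0, 0, 0], "fingers": 0}
    - {"delta_pos": [-0.13, 0.16, 0.22], "turn": [0, 0, 0], "fingers": 0}
    - {"delta_pos": [-0.138, 0.171, 0.24], "turn": [0, 0, 0], "fingers": 0}
    - {"delta_pos": [-0.138, 0.171, 0.24], "turn": [0, 0, 0], "fingers": 0}
    - {"delta_pos": [-0.138, 0.171, 0.24], "turn": [0, 0, 0], "fingers": 0}

```text
clock: 3.45
position: [0.4965, -0.1368, 0.2626]
ee_rot: [0.706, 0.708, -0.0, 0.0]
ft_force: [0.2, 0.8, -0.2]
grip_width: 0.999
grasp_force: 0.0
```

```bash
cat >> h.py <<'E'
def wristcloud():
    o=get_obs(); c=camera('wrist'); P=cloud(c); T=c['tool_from_camera']
    R=Ro.from_quat(o['ee_rot']).as_matrix()
    return o,c,(P@T[:3,:3].T+T[:3,3])@R.T+o['position']
E
cat > w.py <<'E'
from h import *; from m import circ
import sys
o,c,W=wristcloud(); save(sys.argv[1],c['color']); np.savez('w.npz',W=W,col=c['color'])
print({k:np.round(v,4) for k,v in o.items() if k not in('tau','torque','joint_velocities')})
E
sed -i "s/^for n in('scene','side'):/for n in ():/" m.py
python3 w.py w1.png
```

```text
{'clock': np.float64(3.45), 'joint_pos': array([-0.6788,  0.0754,  0.9157,  1.7564, -0.061 ,  1.3399,  0.2517]), 'position': array([ 0.4965, -0.1368,  0.2626]), 'ee_rot': array([ 7.064e-01,  7.079e-01, -2.000e-04,  0.000e+00]), 'ft_force': array([ 0.1633,  0.817 , -0.241 ]), 'grasp_force': np.float64(0.0), 'grip_width': np.float64(0.999)}
```

View pics/w1.png

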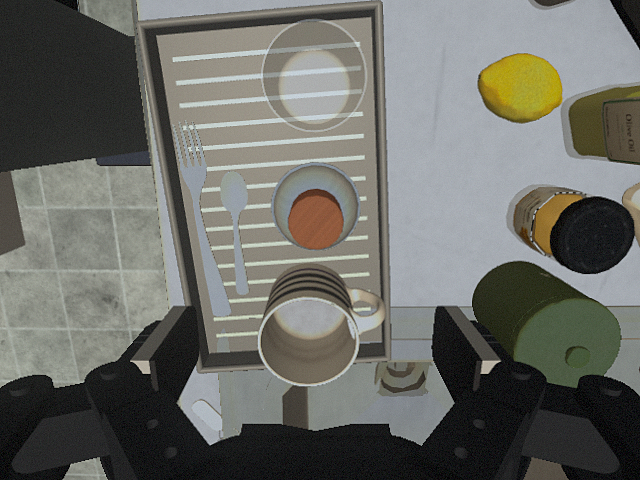

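The wrist view shows the cap at (316,219), between the tumbler (315,75) and the mug (308,335). The fork and spoon are off to the left, clear of the row.

```bash
python3 - <<'E'
from h import *; from m import circ
d=np.load('w.npz');W=d['W'];C=d['col'].astype(int)
b=(slice(180,255),slice(280,350)); P=W[b].reshape(-1,3);c=C[b].reshape(-1,3)
P=P[(c[:,0]>1.6*c[:,2])&(c[:,0]>70)&np.isfinite(P[:,0])]
zt=np.percentile(P[:,2],60);t=P[abs(P[:,2]-zt)<.003]
print(zt,len(t),t.mean(0),(t.min(0)+t.max(0))/2, cv2.minEnclosingCircle((t[:,:2]*1000).astype(np.float32)))
b=(slice(155,255),slice(265,365)); P=W[b].reshape(-1,3);P=P[np.isfinite(P[:,0])]
f=P[(P[:,2]>.021)&(P[:,2]<.028)]; print('flange',circ(f,.0425),f.shape)
b=(slice(285,390),slice(250,365)); P=W[b].reshape(-1,3);P=P[np.isfinite(P[:,0])];f=P[(P[:,2]>.085)&(P[:,2]<.1)];print('mug',np.percentile(P[:,2],98),circ(f,.042))
E
```

```text
0.09027659285402864 2283 [ 0.49684039 -0.13789376  0.09007324] [ 0.49684963 -0.13842378  0.09023513] ((496.9680480957031, -138.58889770507812), 21.967782974243164)
flange (array([ 0.49692818, -0.14001132]), np.float64(0.001373495390883536), 539) (539, 3)
mug 0.0949747711473473 (array([ 0.4909157 , -0.24124716]), np.float64(0.0016712778156923718), 2129)
```

Call:
move_arm:
  plan:
    - {"delta_pos": [-0.002, 0, 0.04], "turn": [0, 0, 0], "fingers": 0}
    - {"delta_pos": [-0.002, 0, 0.08], "turn": [0, 0, 0], "fingers": 0}
    - {"delta_pos": [-0.002, 0, 0.12], "turn": [0, 0, 0], "fingers": 0}
    - {"delta_pos": [-0.002, 0, 0.15], "turn": [0, 0, 0], "fingers": 0}
    - {"delta_pos": [-0.002, 0, 0.175], "turn": [0, 0, 0], "fingers": 0}
    - {"delta_pos": [-0.002, 0, 0.19], "turn": [0, 0, 0], "fingers": 0}
    - {"delta_pos": [-0.002, 0, 0.198], "turn": [0, 0, 0], "fingers": 0}
    - {"delta_pos": [-0.002, 0, 0.198], "turn": [0, 0, 0], "fingers": 0}
    - {"delta_pos": [-0.002, 0, 0.198], "turn": [0, 0, 0], "fingers": 0}

```text
clock: 4.62
position: [0.4968, -0.1401, 0.0651]
ee_rot: [0.707, 0.707, 0.001, 0.0]
ft_force: [0.6, 0.2, 0.6]
grip_width: 0.998
grasp_force: 0.0
```

```bash
python3 w.py w2.png
```

```text
{'clock': np.float64(4.625), 'joint_pos': array([-0.5339,  0.3636,  0.8396,  1.9735, -0.3333,  0.9452,  0.4718]), 'position': array([ 0.4968, -0.1401,  0.0651]), 'ee_rot': array([7.071e-01, 7.071e-01, 5.000e-04, 4.000e-04]), 'ft_force': array([0.6271, 0.1976, 0.6304]), 'grasp_force': np.float64(0.0), 'grip_width': np.float64(0.9981)}
```

View pics/w2.png

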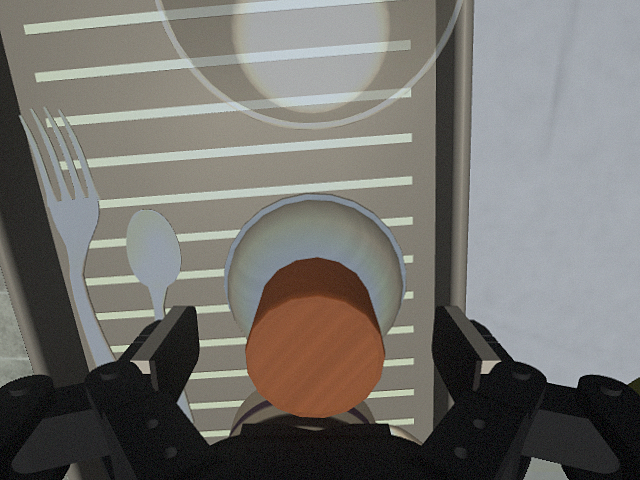

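The cap, at (315,340), is centred between the pads. I'll close on it.

Call:
move_arm:
  plan:
    - {"delta_pos": [0, 0, 0], "turn": [0, 0, 0], "fingers": 1}
    - {"delta_pos": [0, 0, 0], "turn": [0, 0, 0], "fingers": 1}
    - {"delta_pos": [0, 0, 0], "turn": [0, 0, 0], "fingers": 1}
    - {"delta_pos": [0, 0, 0], "turn": [0, 0, 0], "fingers": 1}
    - {"delta_pos": [0, 0, 0], "turn": [0, 0, 0], "fingers": 1}
    - {"delta_pos": [0, 0, 0], "turn": [0, 0, 0], "fingers": 1}
  force: 45

```text
clock: 5.42
position: [0.4964, -0.1401, 0.0647]
ee_rot: [0.707, 0.707, 0.0, -0.0]
ft_force: [-1.4, 0.1, 5.6]
grip_width: 0.516
grasp_force: 45.4
```

Call:
move_arm:
  plan:
    - {"delta_pos": [0, 0, -0.003], "turn": [0, 0, 0], "fingers": 1}
    - {"delta_pos": [0, 0, -0.008], "turn": [0, 0, 0], "fingers": 1}
    - {"delta_pos": [0, 0, -0.018], "turn": [0, 0, 0], "fingers": 1}
    - {"delta_pos": [0, 0, -0.032], "turn": [0, 0, 0], "fingers": 1}
    - {"delta_pos": [0, 0, -0.05], "turn": [0, 0, 0], "fingers": 1}
    - {"delta_pos": [0, 0, -0.07], "turn": [0, 0, 0], "fingers": 1}
    - {"delta_pos": [0, 0, -0.09], "turn": [0, 0, 0], "fingers": 1}
    - {"delta_pos": [0, 0, -0.11], "turn": [0, 0, 0], "fingers": 1}
    - {"delta_pos": [0, 0, -0.13], "turn": [0, 0, 0], "fingers": 1}
    - {"delta_pos": [0, 0, -0.147], "turn": [0, 0, 0], "fingers": 1}
    - {"delta_pos": [0, 0, -0.156], "turn": [0, 0, 0], "fingers": 1}
    - {"delta_pos": [0, 0, -0.16], "turn": [0, 0, 0], "fingers": 1}

```text
clock: 6.92
position: [0.4963, -0.14, 0.2247]
ee_rot: [0.707, 0.707, 0.0, 0.0]
ft_force: [0.3, 0.6, -2.4]
grip_width: 0.506
grasp_force: 46.0
```

```bash
python3 - <<'E'
from h import *
o=get_obs(); print({k:np.round(v,4) for k,v in o.items() if k not in('tau','torque','joint_velocities')})
c=camera('side'); save('side2.png',c['color'])
E
```

```text
{'clock': np.float64(6.925), 'joint_pos': array([-0.6741,  0.1179,  0.9362,  1.8113, -0.1   ,  1.2614,  0.2893]), 'position': array([ 0.4963, -0.14  ,  0.2247]), 'ee_rot': array([7.071e-01, 7.071e-01, 2.000e-04, 0.000e+00]), 'ft_force': array([ 0.3461,  0.5605, -2.4138]), 'grasp_force': np.float64(45.9546), 'grip_width': np.float64(0.5064)}
```

View pics/side2.png

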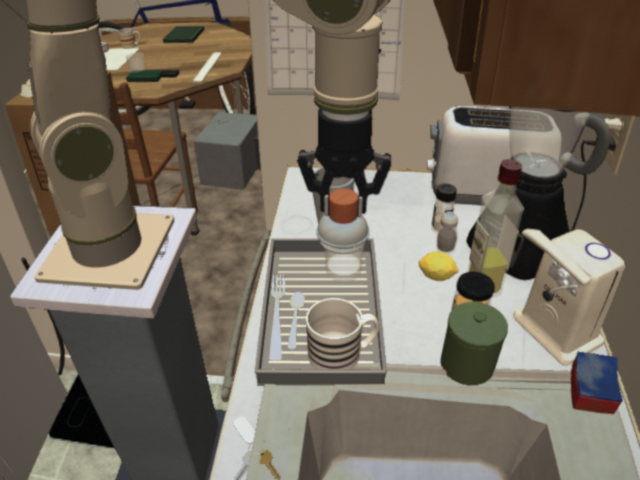

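The strainer hangs upright on the cap, with cap and strainer at (343,205)–(343,240). The washing-up is undisturbed. I'll move towards the tin and stop short so the wrist camera can measure the mouth.

Call:
move_arm:
  plan:
    - {"delta_pos": [0.005, -0.001, -0.002], "turn": [0, 0, 0], "fingers": 1}
    - {"delta_pos": [0.018, -0.004, -0.005], "turn": [0, 0, 0], "fingers": 1}
    - {"delta_pos": [0.038, -0.008, -0.01], "turn": [0, 0, 0], "fingers": 1}
    - {"delta_pos": [0.062, -0.013, -0.014], "turn": [0, 0, 0], "fingers": 1}
    - {"delta_pos": [0.088, -0.018, -0.018], "turn": [0, 0, 0], "fingers": 1}
    - {"delta_pos": [0.112, -0.023, -0.02], "turn": [0, 0, 0], "fingers": 1}
    - {"delta_pos": [0.134, -0.027, -0.02], "turn": [0, 0, 0], "fingers": 1}
    - {"delta_pos": [0.15, -0.03, -0.02], "turn": [0, 0, 0], "fingers": 1}
    - {"delta_pos": [0.16, -0.032, -0.02], "turn": [0, 0, 0], "fingers": 1}
    - {"delta_pos": [0.164, -0.032, -0.02], "turn": [0, 0, 0], "fingers": 1}
    - {"delta_pos": [0.164, -0.032, -0.02], "turn": [0, 0, 0], "fingers": 1}

```text
clock: 8.35
position: [0.4643, 0.0237, 0.2442]
ee_rot: [0.707, 0.707, -0.0, 0.0]
ft_force: [0.7, -1.0, -2.3]
grip_width: 0.508
grasp_force: 45.9
```

```bash
python3 w.py w3.png; python3 - <<'E'
from h import *; from m import circ
d=np.load('w.npz');W=d['W']; P=W.reshape(-1,3);P=P[np.isfinite(P[:,0])]
f=P[(abs(P[:,2]-.125)<.006)&(np.hypot(P[:,0]-.464,P[:,1]-.114)<.06)]; print(len(f),f.min(0),f.max(0),f.mean(0),circ(f,.0405))
E
```

```text
{'clock': np.float64(8.35), 'joint_pos': array([-0.9017, -0.0778,  0.7299,  1.8933,  0.0539,  1.3069, -0.1876]), 'position': array([0.4643, 0.0237, 0.2442]), 'ee_rot': array([ 7.072e-01,  7.070e-01, -1.000e-04,  0.000e+00]), 'ft_force': array([ 0.7459, -0.9803, -2.3157]), 'grasp_force': np.float64(45.9198), 'grip_width': np.float64(0.5075)}
3859 [0.42207655 0.07434988 0.11900346] [0.50624164 0.15830329 0.12828783] [0.46398881 0.12028143 0.1248815 ] (array([0.4642447 , 0.11598781]), np.float64(0.0017452069618792703), 3859)
```

View pics/w3.png

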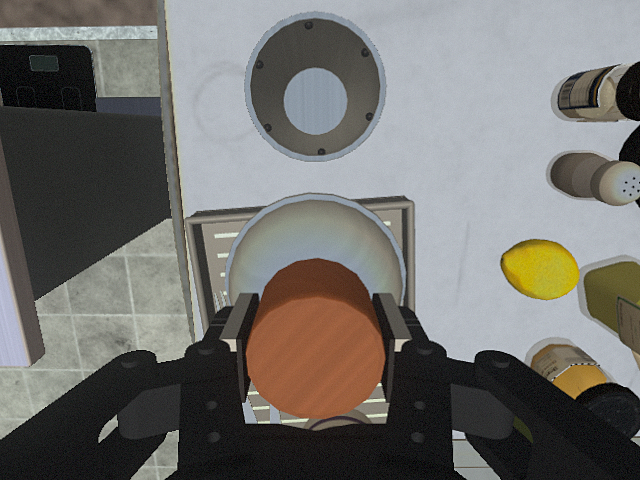

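The tin mouth is centred near (315,87) with its six nubs visible. The flange and cap are below it in the grip. I'll fit the flange with the same camera, so calibration bias cancels.

```bash
python3 - <<'E'
from h import *; from m import circ
d=np.load('w.npz');W=d['W'];C=d['col'].astype(int)
P=W[185:300,220:415].reshape(-1,3);P=P[np.isfinite(P[:,0])]
for lo,hi in((.199,.209),(.203,.209)):
    f=P[(P[:,2]>lo)&(P[:,2]<hi)]
    print(len(f),f.min(0),f.max(0),circ(f,.0415))
b=(slice(250,420),slice(240,392)); P=W[b].reshape(-1,3);c=C[b].reshape(-1,3)
P=P[(c[:,0]>1.6*c[:,2])&(c[:,0]>70)&np.isfinite(P[:,0])];zt=np.percentile(P[:,2],60);t=P[abs(P[:,2]-zt)<.003]
print(zt,(t.min(0)+t.max(0))/2,cv2.minEnclosingCircle((t[:,:2]*1000).astype(np.float32)))
# ellipse/outer fit of tin rim: outermost points per angle
P=W[:190,200:430].reshape(-1,3);P=P[np.isfinite(P[:,0])&(abs(P[:,2]-.125)<.004)]
print('tin',cv2.minEnclosingCircle((P[:,:2]*1000).astype(np.float32)))
E
```

```text
2121 [0.42230158 0.01688557 0.20124227] [0.50682607 0.06710202 0.20899326] (array([0.46457739, 0.02374677]), np.float64(0.0009460561650760833), 2121)
2072 [0.42230158 0.01688557 0.20304152] [0.50682607 0.06710202 0.20899326] (array([0.4645733 , 0.02368832]), np.float64(0.0009270106726399625), 2072)
0.2695470424582961 [0.46453326 0.02493225 0.26930363] ((464.4472351074219, 24.97703742980957), 22.31146812438965)
tin ((464.23748779296875, 116.17154693603516), 42.6713752746582)
```

Call:
move_arm:
  plan:
    - {"delta_pos": [0.004, 0, 0], "turn": [0, 0, 0], "fingers": 1}
    - {"delta_pos": [0.014, 0, 0], "turn": [0, 0, 0], "fingers": 1}
    - {"delta_pos": [0.03, 0, 0], "turn": [0, 0, 0], "fingers": 1}
    - {"delta_pos": [0.05, 0, 0], "turn": [0, 0, 0], "fingers": 1}
    - {"delta_pos": [0.07, 0, 0.005], "turn": [0, 0, 0], "fingers": 1}
    - {"delta_pos": [0.084, 0, 0.013], "turn": [0, 0, 0], "fingers": 1}
    - {"delta_pos": [0.091, 0, 0.023], "turn": [0, 0, 0], "fingers": 1}
    - {"delta_pos": [0.092, 0, 0.034], "turn": [0, 0, 0], "fingers": 1}
    - {"delta_pos": [0.092, 0, 0.044], "turn": [0, 0, 0], "fingers": 1}
    - {"delta_pos": [0.092, 0, 0.05], "turn": [0, 0, 0], "fingers": 1}
    - {"delta_pos": [0.092, 0, 0.052], "turn": [0, 0, 0], "fingers": 1}
    - {"delta_pos": [0.092, 0, 0.052], "turn": [0, 0, 0], "fingers": 1}

```text
clock: 9.9
position: [0.4643, 0.1158, 0.1924]
ee_rot: [0.707, 0.707, 0.0, -0.0]
ft_force: [0.3, -0.2, -1.9]
grip_width: 0.507
grasp_force: 45.9
```

```bash
python3 w.py w4.png; python3 - <<'E'
from h import *; from m import circ
d=np.load('w.npz');W=d['W'];C=d['col'].astype(int)
P=W[150:400,200:430].reshape(-1,3);P=P[np.isfinite(P[:,0])]
f=P[(P[:,2]>.147)&(P[:,2]<.157)];print('flange',len(f),f.min(0),f.max(0),circ(f,.0415))
f=P[(P[:,2]>.119)&(P[:,2]<.129)];print('rim',len(f),f.min(0) if len(f) else 0,f.max(0) if len(f) else 0)
for n in('scene','side'):
    W=cloud(camera(n)).reshape(-1,3); W=W[np.isfinite(W[:,0])&(np.hypot(W[:,0]-.464,W[:,1]-.116)<.055)]
    for lo,hi,r in((.118,.124,.042),(.149,.156,.0425),(.182,.208,.0225)):
        f=W[(W[:,2]>lo)&(W[:,2]<hi)]; print(n,lo,circ(f,r))
E
```

```text
{'clock': np.float64(9.9), 'joint_pos': array([-0.9749,  0.0254,  0.6532,  1.9323, -0.0168,  1.189 , -0.3159]), 'position': array([0.4643, 0.1158, 0.1924]), 'ee_rot': array([ 7.072e-01,  7.070e-01,  1.000e-04, -0.000e+00]), 'ft_force': array([ 0.3165, -0.154 , -1.866 ]), 'grasp_force': np.float64(45.9457), 'grip_width': np.float64(0.5066)}
flange 2126 [0.42236255 0.10543086 0.14914913] [0.5068324  0.15984903 0.15699473] (array([0.46456979, 0.11631196]), np.float64(0.0009456003963907783), 2126)
rim 731 [0.43194446 0.14296148 0.1190169 ] [0.49626555 0.15887153 0.12811446]
scene 0.118 (array([0.46339434, 0.11633395]), np.float64(0.0017074642415755212), 255)
scene 0.149 (array([0.46574728, 0.11976754]), np.float64(0.0017740941328755753), 293)
scene 0.182 (array([0.45961044, 0.1179879 ]), np.float64(0.005388238600139718), 597)
side 0.118 (array([0.46538608, 0.11497898]), np.float64(0.001648940836912869), 118)
side 0.149 (array([0.46547848, 0.11849548]), np.float64(0.001887402912073186), 169)
side 0.182 (array([0.46551603, 0.11478304]), np.float64(0.004728551519719073), 399)
```

View pics/w4.png

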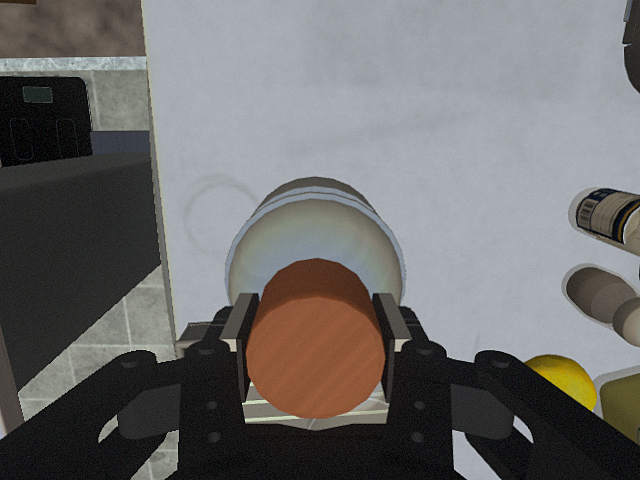

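The flange and rim are concentric as seen by the wrist camera: the rim arc at (315,182) is symmetric over the flange. I'll lower slowly and watch the force.

Call:
move_arm:
  plan:
    - {"delta_pos": [-0.0007, 0, 0.002], "turn": [0, 0, 0], "fingers": 1}
    - {"delta_pos": [-0.0007, 0, 0.004], "turn": [0, 0, 0], "fingers": 1}
    - {"delta_pos": [-0.0007, 0, 0.006], "turn": [0, 0, 0], "fingers": 1}
    - {"delta_pos": [-0.0007, 0, 0.008], "turn": [0, 0, 0], "fingers": 1}
    - {"delta_pos": [-0.0007, 0, 0.01], "turn": [0, 0, 0], "fingers": 1}
    - {"delta_pos": [-0.0007, 0, 0.012], "turn": [0, 0, 0], "fingers": 1}
    - {"delta_pos": [-0.0007, 0, 0.014], "turn": [0, 0, 0], "fingers": 1}
    - {"delta_pos": [-0.0007, 0, 0.014], "turn": [0, 0, 0], "fingers": 1}

```text
clock: 11.05
position: [0.4643, 0.1152, 0.1783]
ee_rot: [0.707, 0.707, 0.0, -0.0]
ft_force: [-0.4, -0.2, -1.1]
grip_width: 0.507
grasp_force: 45.9
```

Call:
move_arm:
  plan:
    - {"delta_pos": [0, 0, 0.0015], "turn": [0, 0, 0], "fingers": 1}
    - {"delta_pos": [0, 0, 0.003], "turn": [0, 0, 0], "fingers": 1}
    - {"delta_pos": [0, 0, 0.0045], "turn": [0, 0, 0], "fingers": 1}
    - {"delta_pos": [0, 0, 0.006], "turn": [0, 0, 0], "fingers": 1}
    - {"delta_pos": [0, 0, 0.006], "turn": [0, 0, 0], "fingers": 1}

```text
clock: 11.68
position: [0.4637, 0.1151, 0.1717]
ee_rot: [0.707, 0.707, -0.001, -0.0]
ft_force: [-0.3, 0.1, -5.9]
grip_width: 0.506
grasp_force: 47.2
```

Call:
move_arm:
  plan:
    - {"delta_pos": [0, 0, 0.0015], "turn": [0, 0, 0], "fingers": 1}
    - {"delta_pos": [0, 0, 0.003], "turn": [0, 0, 0], "fingers": 1}
    - {"delta_pos": [0, 0, 0.003], "turn": [0, 0, 0], "fingers": 1}

```text
clock: 12.05
position: [0.4642, 0.1152, 0.1692]
ee_rot: [0.707, 0.707, -0.0, -0.0]
ft_force: [-0.4, -0.2, -0.6]
grip_width: 0.509
grasp_force: 47.5
```

Call:
move_arm:
  plan:
    - {"delta_pos": [0, 0, 0.001], "turn": [0, 0, 0], "fingers": 1}
    - {"delta_pos": [0, 0, 0.002], "turn": [0, 0, 0], "fingers": 1}
    - {"delta_pos": [0, 0, 0.002], "turn": [0, 0, 0], "fingers": 1}

```text
clock: 12.42
position: [0.4645, 0.1153, 0.1677]
ee_rot: [0.707, 0.707, 0.0, 0.0]
ft_force: [-1.5, -0.8, 4.4]
grip_width: 0.508
grasp_force: 48.0
```

```bash
cat > chk.py <<'E'
from h import *; from m import circ
print(get_obs()['ft_force'].round(2))
for n in('scene','side'):
    c=camera(n); W0=cloud(c); save(n+'_c.png',cv2.resize(c['color'][100:260,200:400],None,fx=3,fy=3))
    C=c['color'].reshape(-1,3).astype(int); W=W0.reshape(-1,3); k=np.isfinite(W[:,0])&(np.hypot(W[:,0]-.464,W[:,1]-.116)<.055); W=W[k];C=C[k]
    f=W[(C[:,0]>1.6*C[:,2])&(C[:,0]>70)]; print(n,'cap z',np.percentile(f[:,2],[1,5,50,99]))
    for zz in np.arange(.100,.16,.004):
        f=W[(W[:,2]>zz)&(W[:,2]<zz+.004)]; print(' %.3f n%d w%.4f'%(zz,len(f),np.ptp(f[:,1] if n=='scene' else f[:,0]) if len(f) else 0),end='')
    print()
E
python3 chk.py
```

```text
[-1.54 -0.77  4.44]
scene cap z [0.15391205 0.15738806 0.18739812 0.35421993]
 0.100 n108 w0.0646 0.104 n112 w0.0641 0.108 n141 w0.0721 0.112 n109 w0.0672 0.116 n118 w0.0658 0.120 n124 w0.0658 0.124 n192 w0.0782 0.128 n131 w0.0683 0.132 n136 w0.0602 0.136 n155 w0.0687 0.140 n142 w0.0653 0.144 n182 w0.0684 0.148 n184 w0.0576 0.152 n112 w0.0381 0.156 n64 w0.0313
side cap z [0.15796512 0.1611653  0.18616166 0.35321374]
 0.100 n71 w0.0806 0.104 n62 w0.0835 0.108 n65 w0.0829 0.112 n76 w0.0844 0.116 n77 w0.0844 0.120 n72 w0.0839 0.124 n72 w0.0840 0.128 n121 w0.0843 0.132 n76 w0.0774 0.136 n93 w0.0761 0.140 n92 w0.0742 0.144 n109 w0.0713 0.148 n114 w0.0674 0.152 n104 w0.0575 0.156 n49 w0.0450
```

Call:
move_arm:
  plan:
    - {"delta_pos": [0, 0, 0.001], "turn": [0, 0, 0], "fingers": 1}
    - {"delta_pos": [0, 0, 0.002], "turn": [0, 0, 0], "fingers": 1}
    - {"delta_pos": [0, 0, 0.003], "turn": [0, 0, 0], "fingers": 1}
    - {"delta_pos": [0, 0, 0.003], "turn": [0, 0, 0], "fingers": 1}

```text
clock: 13.02
position: [0.4657, 0.1158, 0.1676]
ee_rot: [0.707, 0.707, 0.002, -0.0]
ft_force: [-9.9, -3.3, 37.3]
grip_width: 0.505
grasp_force: 51.6
```

It stopped hard at z=0.1676 under 37 N, so it is fully home. I'll relieve the push, then check.

Call:
move_arm:
  plan:
    - {"delta_pos": [0, 0, -0.002], "turn": [0, 0, 0], "fingers": 1}
    - {"delta_pos": [0, 0, -0.0035], "turn": [0, 0, 0], "fingers": 1}
    - {"delta_pos": [0, 0, -0.0035], "turn": [0, 0, 0], "fingers": 1}
    - {"delta_pos": [0, 0, -0.0035], "turn": [0, 0, 0], "fingers": 1}

```text
clock: 13.52
position: [0.4642, 0.1152, 0.1677]
ee_rot: [0.707, 0.707, -0.0, -0.0]
ft_force: [0.2, -0.6, 2.1]
grip_width: 0.512
grasp_force: 48.0
```

```bash
python3 chk.py | grep -v n1; python3 - <<'E'
import cv2,numpy as np
a=cv2.imread('pics/scene_c.png');b=cv2.imread('pics/side_c.png')
cv2.imwrite('pics/both.png',np.hstack([a[:,80:480],b[:,200:600]]))
E
```

```text
[ 0.16 -0.59  2.14]
scene cap z [0.15443281 0.15722578 0.18721338 0.35424555]
side cap z [0.15746635 0.16070615 0.18657819 0.35342993]
```

View pics/both.png

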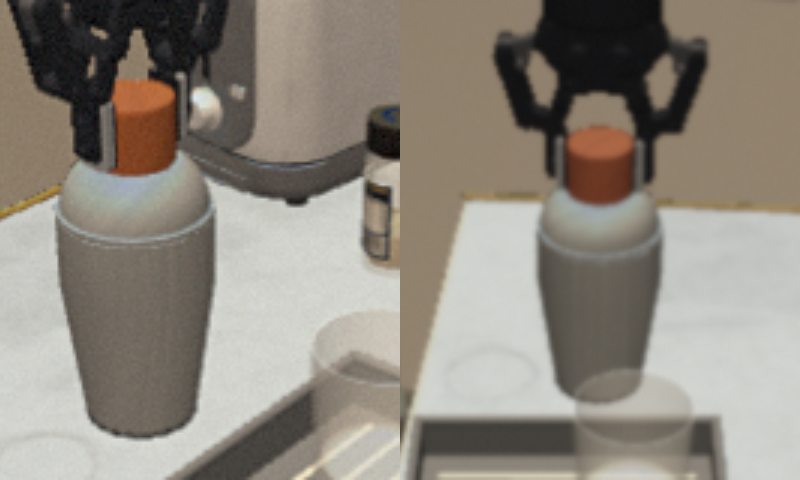

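The flange lies evenly on the rim in both views (left at y≈235, right at y≈245), and the tin is upright with the cap on. Now I'll pull the cap straight up.

Call:
move_arm:
  plan:
    - {"delta_pos": [0, 0, -0.001], "turn": [0, 0, 0], "fingers": 1}
    - {"delta_pos": [0, 0, -0.002], "turn": [0, 0, 0], "fingers": 1}
    - {"delta_pos": [0, 0, -0.003], "turn": [0, 0, 0], "fingers": 1}
    - {"delta_pos": [0, 0, -0.005], "turn": [0, 0, 0], "fingers": 1}
    - {"delta_pos": [0, 0, -0.008], "turn": [0, 0, 0], "fingers": 1}
    - {"delta_pos": [0, 0, -0.012], "turn": [0, 0, 0], "fingers": 1}
    - {"delta_pos": [0, 0, -0.018], "turn": [0, 0, 0], "fingers": 1}
    - {"delta_pos": [0, 0, -0.026], "turn": [0, 0, 0], "fingers": 1}
    - {"delta_pos": [0, 0, -0.035], "turn": [0, 0, 0], "fingers": 1}
    - {"delta_pos": [0, 0, -0.043], "turn": [0, 0, 0], "fingers": 1}
    - {"delta_pos": [0, 0, -0.048], "turn": [0, 0, 0], "fingers": 1}
    - {"delta_pos": [0, 0, -0.05], "turn": [0, 0, 0], "fingers": 1}

```text
clock: 15.12
position: [0.4643, 0.1153, 0.2181]
ee_rot: [0.707, 0.707, 0.0, -0.0]
ft_force: [0.6, -0.0, -0.7]
grip_width: 0.505
grasp_force: 48.4
```

Call:
move_arm:
  plan:
    - {"delta_pos": [0, 0, -0.004], "turn": [0, 0, 0], "fingers": 1}
    - {"delta_pos": [0, 0, -0.015], "turn": [0, 0, 0], "fingers": 1}
    - {"delta_pos": [0, 0, -0.03], "turn": [0, 0, 0], "fingers": 1}
    - {"delta_pos": [0, 0, -0.045], "turn": [0, 0, 0], "fingers": 1}
    - {"delta_pos": [0, 0, -0.058], "turn": [0, 0, 0], "fingers": 1}
    - {"delta_pos": [0, 0, -0.066], "turn": [0, 0, 0], "fingers": 1}
    - {"delta_pos": [0, 0, -0.07], "turn": [0, 0, 0], "fingers": 1}
    - {"delta_pos": [0, 0, -0.07], "turn": [0, 0, 0], "fingers": 1}
    - {"delta_pos": [0, 0, -0.07], "turn": [0, 0, 0], "fingers": 1}
    - {"delta_pos": [0, 0, -0.07], "turn": [0, 0, 0], "fingers": 1}
    - {"delta_pos": [0, 0, -0.07], "turn": [0, 0, 0], "fingers": 1}

```text
clock: 16.5
position: [0.4642, 0.1152, 0.2876]
ee_rot: [0.707, 0.707, -0.0, -0.0]
ft_force: [0.3, 0.3, -0.2]
grip_width: 0.506
grasp_force: 48.4
```

```bash
python3 chk.py | grep -v n1; python3 - <<'E'
import cv2,numpy as np
from h import *
s=camera('scene')['color'][30:270,200:400];d=camera('side')['color'][30:270,230:430]
save('both2.png',cv2.resize(np.hstack([s,d]),None,fx=2,fy=2))
E
```

```text
[ 0.34  0.33 -0.22]
scene cap z [0.27362251 0.27524217 0.2966227  0.31165707]
side cap z [0.27631564 0.2795505  0.30302369 0.47296197]
```

View pics/both2.png

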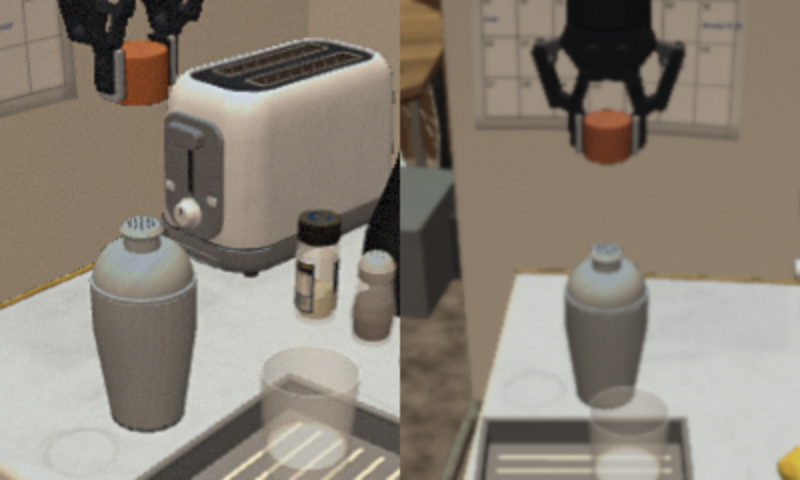

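The cap is held upright, about 10 cm above the strainer's pierced plate. The strainer is seated and the tin hasn't moved.

```bash
python3 -c "
from workcell import hand_in; print(hand_in())"
```

```text
the job is handed in; nothing more can be done
None
```

The job is handed in at about 17 s on the clock: the strainer is snapped fully home in the upright tin, and the gripper holds the cap upright about 10 cm clear above it. The washing-up looked undisturbed when I last checked the views, and the hand-in returned no verdict.

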